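Open the sprung repair cradle and slide the power module in

ROBOT

A 7-joint arm with a two-finger parallel gripper is mounted at the origin on a cart in front of the work surface, level with it; the furniture and walls round the work are solid. World frame = base frame: x ahead of the robot, y to its left, z up, the work surface at z = 0. Lengths are in m, angles in rad, forces in N, time in s.
With the tool pointing down it reaches from about 0.425 to 0.925 m from the base axis. Payload 6.8 kg.
Tool frame: the origin (TCP) lies at the very end of the fingers, on their centre line; the grasp point (between the pads) lies 19 mm behind it; z points along the fingers, y is the line along which they close (so a half turn about z gives the same grasp; the last joint's range is limited). The gripper opens to 85 mm and grips with 20 to 120 N. Pads are 22 mm wide; open, the fingers measure 114 mm over their backs; the gripper's body (76 mm by 85 mm) begins 54 mm behind the grasp point. The pads swing forward as they close: fully open they stand 13 mm farther back than shut.
Start: joints at [1.181, 0.477, 0.022, 1.555, -0.011, 1.109, -0.083], TCP at [0.188, -0.648, 0.231] pointing down, gripper open.
Joint ranges: [-2.96, 2.96], [-0.34, 2.1], [-1.41, 1.46], [0.24, 2.44], [-1.37, 4.51], [0.17, 1.92], [-2.96, 2.96]. Speed limits (rad/s): [2.39, 2.39, 3.14, 3.14, 3.14, 3.14, 3.14].

INTERFACE

Orientations are given as a unit quaternion [w, x, y, z].
In Python, from station import get_obs, read_camera, hand_in gives the robot as it stands.
- The arm moves only by the tool arm_command, never from a script. Its argument "commands" is one flat list of numbers, 7 for each row, row after row: the shift along the tool's x, y, z in m, then the turn, a rotation vector about the tool's x, y, z in degrees, then the opening, from 0 (shut) to 1 (fully open). In form: [tx, ty, tz, rx, ry, rz, fingers, tx, ty, tz, rx, ry, rz, fingers, ...]. A call has 1 to 8 rows; each row is the pose to reach, as a shift and turn from the pose commanded when the call began, along the tool's axes at that moment; what a row does not reach only later rows make up. A row lasts 1/10 s, in which the tool goes at most 50 mm and 8.59 degrees, less where a joint would pass 70% of its speed; a pose out of reach is approached as far as the arm can. A call with a gripper value outside its range is refused whole. The fingers move at their own pace and stop on an object; "force" is the grip in N (left out, the last holds). Time passes only in rows, so rows that repeat a pose let the fingers close. It gives the time, the measured TCP pose, the force, the opening and the grip force at its end, in the units of the state.
- get_obs(): the state, without advancing time (a new reading comes with each control period).
- read_camera(name): name is "scene" or "top"; returns a dict with "img" (480x640x3 uint8, red, green, blue), "camera_matrix" (3x3 intrinsics, pixels), "k1" (the pictures are not rectified: a ray, as slopes to the right and down, at radius r is drawn at 1 + k1 r^2 times it, then the intrinsics apply), "pose" (4x4, takes a point from camera to world coordinates). Camera axes: x right, y down, z forward; pixel columns grow to the right and rows downward; lengths in m; the calibration is good to about 2 mm. A picture is of the moment at which its call begins. There is no depth.
- hand_in(): hands the job in; it is judged then, once.
The state is a dict: "t": time; "q": joint angles; "joint_vel": joint speeds; "joint_torque": joint torques, N m; "eef_pos": TCP position; "tool_rot": TCP orientation; "contact_force": force on the tool from outside, world axes, zero at the start; "torque": the same for the moment, N m; "gripper_width": opening from 0.0 (shut) to 1.0 (fully open); "grasp_force": force on a finger pad.
Only numpy, scipy, OpenCV 4.12 (cv2) and the standard library are available. Lean on these libraries where they do the work, as an engineer would, in place of code of your own. Each camera call takes 0.05 s, during which the arm holds its last target. There are 200 camera calls.

TASK

Push the red plate of the sprung jaw away from the fixed jaw until the jaw has passed its stop pin, then let it go so that it springs back and stays latched on the pin, part open. Then push the grey power module along its tray with the fingertips, in between the open jaws and fully home against the steel end stop. Only push: do not pick anything up, and leave the coffee cup, the round tub and the tape where they stand.

Things in the scene. Friction and masses are not known exactly. Their poses are not given: they have to be found in the camera images.
- cradle: Blue repair cradle fixed to the desk. Origin on the desk surface, under the middle of the jaws, z up. +x: the way the sprung jaw opens (away from the robot, within 21 degrees); +y (robot's left) points to the infeed tray. Bed and tray tops at z = 10 mm; bed x -65 to 170, y -62 to 62 mm. Spring tubes and stop-pin bridge stand behind the jaw (x 86 to 167 mm), up to z = 67 mm
- tray (a point): Middle of the infeed tray's top, at x = 2, y = 139, z = 10 mm in the cradle's frame. Tray spans y 60 to 218 mm. Two aluminium rails along y (y 62 to 212 mm, tops at z = 22 mm) leave a channel from x = -31 to 35 mm in which the module slides
- fixed_jaw (a point): Middle of the fixed jaw's pad, facing +x, at x = -34, y = 0, z = 22 mm in the cradle's frame. The jaw is 20 mm thick, spans y -45 to 45 mm, top at z = 34 mm
- end_stop (a point): Middle of the steel end stop's face, facing the cradle's +y, at x = 0, y = -50, z = 25 mm in the cradle's frame; 60 mm wide, top at z = 40 mm
- jaw (a joint): Sprung jaw, m along the cradle's +x: 0 = shut (jaws 34 mm apart, too narrow for the module), 0.060 = end of travel. The spring returns it with 5 N at 0 to 10 N at 0.060, and the pin's tooth (passed at 0.015 to 0.04) briefly takes it to about 16 N. Let go from 0.042 to 0.060 it returns and stays latched at about 0.040 (jaws 74 mm apart); let go earlier it springs back to 0
- push_plate (a point): Middle of the near (-x) face of the red plate on the sprung jaw; moves with it. When shut it is at x = 4, y = -10, z = 56 mm in the cradle's frame. The plate is upright, 60 mm wide (y), 10 mm thick, its face spans z = 35 to 74 mm. In front of it all is free above z = 36 mm, to beyond the fixed jaw
- stop_pin (a joint): Height of the sprung stop pin with the brass knob, in m: 0 = down (rest), up to 0.009 while the tooth of the jaw passes under it. Works by itself and need not be touched
- module_mid (a point): Middle of the loose grey power module (dark fins, green terminal strip), 60 mm wide (x), 110 mm long (y), 36 mm high, 0.2 to 0.3 kg. Starts lying in the tray's channel, centre at y = 130 to 158 mm in the cradle's frame, axes as the cradle's within 4 degrees. Against the end stop its centre is at y = 5 mm in the cradle's frame
- module_end (a point): Middle of the upper part of the module's outer end face (the end to push, by the green strip, facing +y), 55 mm from its centre, 36 mm above the desk. The module's top is 46 mm above the desk, so fingertips at 26 mm clear the rails and push on 20 mm of the face. Free space behind it
- coffee_cup: Patterned coffee cup, 78 mm across, 68 mm high, standing to the right of the cradle; origin at the middle of its underside. Leave alone
- tub_round: Round clear parts tub with pink lid, 68 mm across, 40 mm high, standing on the robot's side of the tray; origin at the middle of its underside. Leave alone
- tape_black: Roll of black tape lying flat, 53 mm across, 19 mm high, on the far side of the tray; origin at the middle of its underside. Leave alone
There are look-alikes about, which are no part of the job. Leave any turquoise look-alike of the part that bears module_mid alone.

How it is judged:
On the way, in this order (a step that is already met when the one before it is completed fails the run):
1. the sprung jaw, pushed past its stop pin and let go, rests latched on the pin, with the module not yet in (value of joint jaw between 0.037 and 0.042 m and value of joint stop_pin below 0.003 m and contact force between the fingers and jaw below 0.3 N and y of module_mid in the frame of cradle above 0.09 m), for 0.2 s.
2. the module is home against the end stop (y of module_mid in the frame of cradle below 0.01 m), for 0.1 s.
At the end, for the whole second after the job is handed in: The jaw rests latched on the lowered stop pin (joint 0.037 to 0.042 m), the module lies flat between the jaws within 5 mm of the end stop and at rest, and cup, tub and tape are within 15 mm of where they stood (value of joint jaw between 0.037 and 0.042 m and value of joint stop_pin below 0.003 m and y of module_mid in the frame of cradle between 0 and 0.01 m and x of module_mid in the frame of cradle between -0.01 and 0.016 m and z of module_mid in the frame of cradle below 0.033 m and angle between the y axis of module_mid and the y axis of cradle, either way round below 0.15 rad and linear speed of module below 0.01 m/s and distance of each of coffee_cup, tub_round, tape_black from where it was at the start of the episode below 0.015 m); the robot touches nothing.
It fails at once if the module is lifted more than 7 mm off the tray (z of module_mid in the frame of cradle above 0.035 m).
It fails at once if the coffee cup, tub or tape is moved or lifted more than 15 mm, or the cup tipped (distance of any of coffee_cup, tub_round, tape_black from where it was at the start of the episode above 0.015 m or angle between coffee_cup's own z axis and vertical above 0.3 rad).
It also fails if it takes over 48 s, if anything falls off the work surface, if the arm or the gripper's body presses on something with over 40 N, if the wrist force passes 120 N, or if a joint passes its speed limit or range.

## Working session

There is one attempt and no reset: what is moved stays moved. The work goes in short steps, Python scripts to look and compute and a tool call to move; the robot and the scene stay as the last step left them, time stands still between calls to the robot, and variables do not carry over. Pictures are saved under pics/ and viewed, at most 10 in all, crops included, and the job is handed in when it is done.

Besides the shell and the picture viewer there is one more tool, called as name(argument=value, ...) on one line, values as JSON. arm_command: Moves the arm, as the interface text tells. Its arguments: {"type":"object","properties":{"commands":{"type":"array","items":{"type":"number"}},"force":{"type":"number"}},"required":["commands"]}

```bash
mkdir -p pics
cat > h.py <<'E'
import numpy as np,cv2
from station import get_obs, read_camera
def ray(c,u,v):
    K=c["camera_matrix"];T=np.array(c["pose"])
    d=cv2.undistortPoints(np.array([[[u,v]]],float),np.array(K,float),np.array([c["k1"],0,0,0,0.]))[0,0]
    # k1 model identical to OpenCV radial
    return T[:3,3],T[:3,:3]@np.array([d[0],d[1],1])
def at_z(c,u,v,z):
    o,d=ray(c,u,v);return o+d*(z-o[2])/d[2]
def proj(c,P):
    T=np.linalg.inv(np.array(c["pose"]));r,_=cv2.Rodrigues(T[:3,:3])
    return cv2.projectPoints(np.array(P,float).reshape(-1,1,3),r,T[:3,3],np.array(c["camera_matrix"],float),np.array([c["k1"],0,0,0,0.]))[0][:,0]
E
python3 - <<'E'
from h import *
import pickle
for n in("scene","top"):
    c=read_camera(n);pickle.dump(c,open(n+".pkl","wb"))
    cv2.imwrite(f"pics/{n}0.png",c["img"][...,::-1]);print(n,np.round(c["pose"],3).tolist(),c["k1"],np.array(c["camera_matrix"]).tolist())
print(get_obs())
E
```

```text
scene [[-0.638, -0.545, 0.545, 0.068], [-0.77, 0.446, -0.456, 0.401], [0.005, -0.71, -0.704, 0.666], [0.0, 0.0, 0.0, 1.0]] 0.020936178806069725 [[440.41477983929786, 0.0, 316.868654626689], [0.0, 440.41477983929786, 241.8264980874034], [0.0, 0.0, 1.0]]
top [[-0.001, -0.982, 0.189, 0.376], [-1.0, -0.004, -0.029, 0.022], [0.03, -0.189, -0.982, 0.918], [0.0, 0.0, 0.0, 1.0]] -0.09155625836517496 [[448.49006927679136, 0.0, 322.50595190524655], [0.0, 448.49006927679136, 232.12887646721705], [0.0, 0.0, 1.0]]
{'t': 0.1, 'q': array([ 1.18087219,  0.47771179,  0.02237763,  1.55629711, -0.01150732,
        1.10927255, -0.08308648]), 'joint_vel': array([ 0.00030835, -0.00056693, -0.00026506, -0.00306031, -0.0004481 ,
        0.00106663, -0.00057024]), 'joint_torque': array([ 3.76335447e-03, -5.97768223e+01,  1.61307558e+00, -2.81959713e+01,
        1.27456791e-02,  5.02108742e-03,  1.30801379e-05]), 'eef_pos': array([ 0.18755921, -0.64790277,  0.23045081]), 'tool_rot': array([-7.61462694e-04,  9.90088026e-01,  1.40446047e-01, -1.69418804e-04]), 'contact_force': array([ 0.66353372, -0.2858581 ,  0.70752164]), 'torque': array([-0.02044178,  0.10456082,  0.06303249]), 'grasp_force': 0.0, 'gripper_width': 0.9983635728461913}
```

View pics/top0.png

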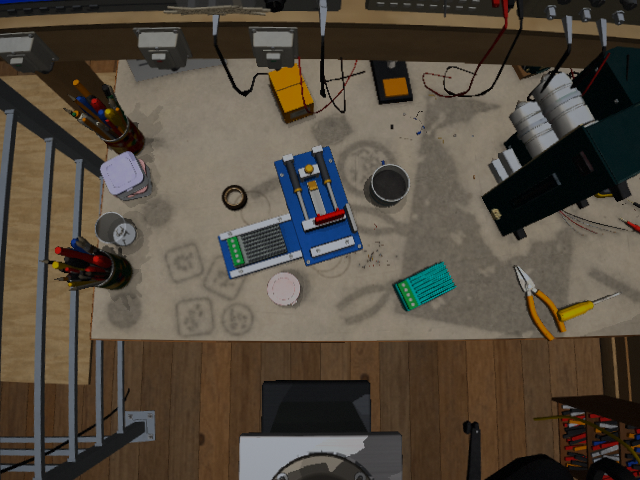

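View pics/scene0.png

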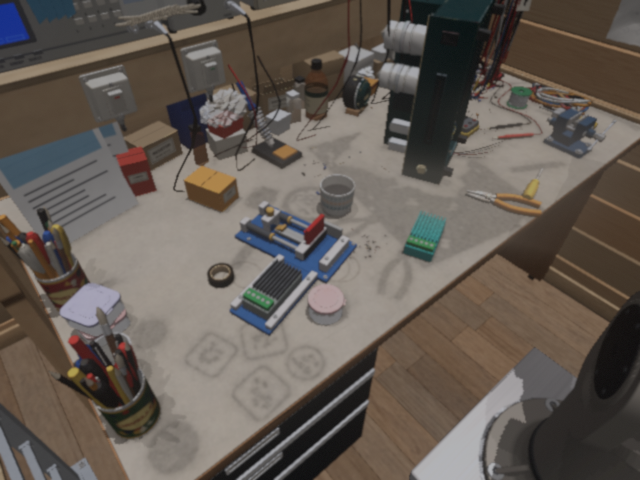

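The top view shows the blue cradle with its bed at about (318,205) and the tray at (258,243). The grey module in the tray at (258,243) has dark fins and a green strip, so it fits the description. The turquoise one at (424,286) lies loose on the desk and is the look-alike. The red plate is at (330,216), the cup at (389,185), the tub at (283,289) and the tape at (234,197). I'll enlarge this to confirm.

Run:
```python
from h import *
import pickle
c=pickle.load(open("top.pkl","rb"));i=c["img"][140:290,210:410,::-1]
cv2.imwrite("pics/topc.png",cv2.resize(i,None,fx=4,fy=4,interpolation=cv2.INTER_CUBIC))
```

```text
(no output)
```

View pics/topc.png

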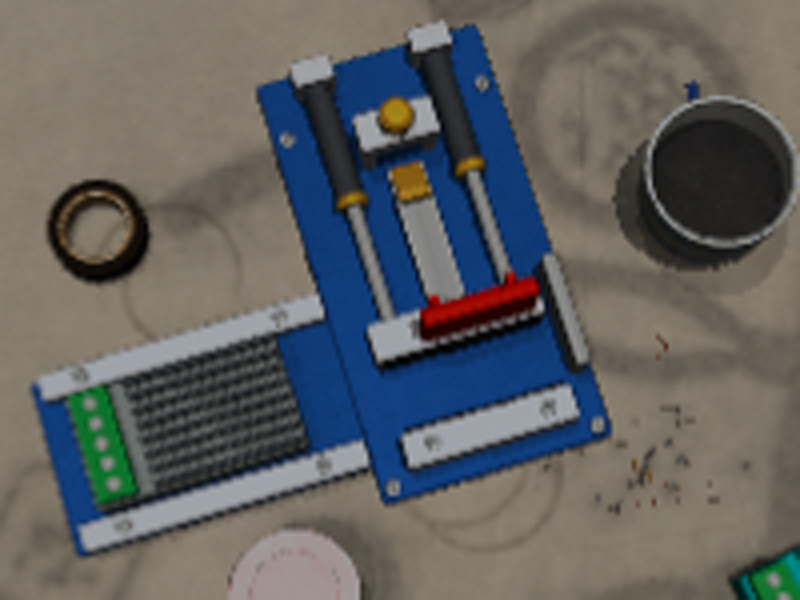

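The crop confirms it: grey finned module, green strip at its outer end, crop (75–310, 340–510). The bed corners are at crop (608,435), (387,504), (258,88) and (480,25). Next I fit the cradle pose.

```bash
cat >> h.py <<'E'
def fit(c,obs):
    from scipy.optimize import least_squares
    P=np.array([o[0] for o in obs],float)/1e3;U=np.array([o[1] for o in obs],float)
    W=lambda p:np.c_[p[0]+P[:,0]*np.cos(p[2])-P[:,1]*np.sin(p[2]),p[1]+P[:,0]*np.sin(p[2])+P[:,1]*np.cos(p[2]),P[:,2]]
    s=least_squares(lambda p:(proj(c,W(p))-U).ravel(),[.5,0,.2],loss='soft_l1');return s.x,np.round(s.fun.reshape(-1,2),1)
def w2(p,x,y): 
    return np.array([p[0]+x*np.cos(p[2])-y*np.sin(p[2]),p[1]+x*np.sin(p[2])+y*np.cos(p[2])])
E
python3 - <<'E'
from h import *
import pickle
c=pickle.load(open("top.pkl","rb"))
f=lambda u,v:((u+.5)/4-.5+210,(v+.5)/4-.5+140)
o=[((-65,-62,10),f(608,435)),((-65,62,10),f(387,504)),((170,62,10),f(258,88)),((170,-62,10),f(480,25)),
((-54,45,34),f(406,468)),((-54,-45,34),f(578,413)),((-34,45,34),f(401,436)),((-34,-45,34),f(573,386)),
((4,20,74),f(420,319)),((4,-40,74),f(538,284))]
p,r=fit(c,o);print(p,np.degrees(p[2]),r.tolist())
T=lambda X:(lambda d:(d[0]*np.cos(p[2])+d[1]*np.sin(p[2]),-d[0]*np.sin(p[2])+d[1]*np.cos(p[2])))(X[:2]-p[:2])
for q in((68,395),(100,510),(275,340),(310,448)): print(q,np.round(1e3*np.array(T(at_z(c,*f(*q),.046))),1))
for n,q,z in(("cup",(722,172),.068),("tub",(295,590),.04),("tape",(98,230),.019)):
    X=at_z(c,*f(*q),z);print(n,X.round(3),np.round(1e3*np.array(T(X))))
R=lambda x,y:w2(p,x,y).round(4)
print("plate",R(.004,-.01),"modend",R(.002,.2),"stop",R(0,-.05))
ob=get_obs();q=ob['tool_rot'];from scipy.spatial.transform import Rotation as Ro
print(Ro.from_quat(np.r_[q[1:],q[0]]).as_matrix().round(4))
E
```

```text
[ 0.56100463 -0.01041533  0.29615551] 16.96846093864016 [[1.4, 0.1], [-1.3, 0.2], [-0.6, -1.2], [-0.4, -0.9], [0.5, 0.1], [0.6, 0.9], [-1.1, -1.4], [-1.2, -1.7], [0.9, 2.2], [1.0, 2.3]]
(68, 395) [ 27.6 195.5]
(100, 510) [-31.9 195.1]
(275, 340) [24.9 90.2]
(310, 448) [-32.   88.6]
cup [ 0.64  -0.138  0.068] [  39. -146.]
tub [0.436 0.072 0.04 ] [-96. 115.]
tape [0.622 0.178 0.019] [113. 162.]
plate [ 0.5677 -0.0188] modend [0.5045 0.1815] stop [ 0.5756 -0.0582]
[[ 9.605e-01  2.781e-01 -5.000e-04]
 [ 2.781e-01 -9.605e-01  1.500e-03]
 [-1.000e-04 -1.600e-03 -1.000e+00]]
```

Cradle origin is about (0.561, -0.010), yawed 17.0°, and the tool's x axis is already aligned with it to within 1°. I'll push with shut fingers, starting by going above the fixed jaw, in front of the plate.

arm_command(commands=[0.5,-0.498,0,0,0,-0.8,0,0.5,-0.498,0,0,0,-0.8,0,0.5,-0.498,0,0,0,-0.8,0,0.5,-0.498,0,0,0,-0.8,0,0.5,-0.498,0,0,0,-0.8,0,0.5,-0.498,0,0,0,-0.8,0,0.5,-0.498,0,0,0,-0.8,0,0.5,-0.498,0,0,0,-0.8,0])

```text
t: 0.9
eef_pos: [0.3818, -0.2965, 0.2312]
tool_rot: [0.0, 0.989, 0.147, -0.0]
contact_force: [1.5, -0.3, 0.5]
gripper_width: -0.0
grasp_force: 0.0
```

arm_command(commands=[0.22,-0.212,0,0,0,0,0,0.22,-0.212,0,0,0,0,0,0.22,-0.212,0,0,0,0,0,0.22,-0.212,0,0,0,0,0,0.22,-0.212,0,0,0,0,0,0.22,-0.212,0,0,0,0,0,0.22,-0.212,0,0,0,0,0,0.22,-0.212,0,0,0,0,0])

```text
t: 1.7
eef_pos: [0.5303, -0.0296, 0.2308]
tool_rot: [-0.0, 0.989, 0.149, -0.0]
contact_force: [0.5, -0.8, 0.4]
gripper_width: 0.001
grasp_force: 0.0
```

arm_command(commands=[0,0,0.04,0,0,0,0,0,0,0.08,0,0,0,0,0,0,0.12,0,0,0,0,0,0,0.15,0,0,0,0,0,0,0.17,0,0,0,0,0,0,0.183,0,0,0,0,0,0,0.183,0,0,0,0,0,0,0.183,0,0,0,0])

```text
t: 2.5
eef_pos: [0.5304, -0.0324, 0.0489]
tool_rot: [0.0, 0.989, 0.147, 0.0]
contact_force: [0.6, 0.8, 0.2]
gripper_width: 0.003
grasp_force: 0.0
```

Run:
```python
from h import *
import pickle
a=read_camera("scene")["img"][190:300,220:380,::-1];b=read_camera("top")["img"][170:280,250:410,::-1]
cv2.imwrite("pics/p1.png",cv2.resize(np.hstack([a,b]),None,fx=2.5,fy=2.5,interpolation=cv2.INTER_CUBIC))
```

```text
(no output)
```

View pics/p1.png

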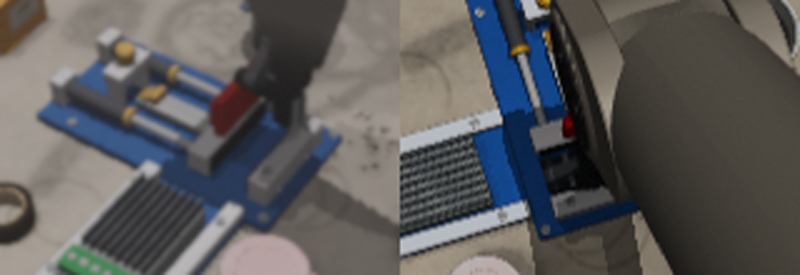

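The fingers are above the fixed jaw at left-half (290,110), facing the red plate at (235,100), with a gap between. I'll push along tool x and watch for contact.

arm_command(commands=[0.01,0,0,0,0,0,0,0.018,0,0,0,0,0,0,0.022,0,0,0,0,0,0,0.026,0,0,0,0,0,0,0.03,0,0,0,0,0,0,0.034,0,0,0,0,0,0,0.034,0,0,0,0,0,0,0.034,0,0,0,0,0,0])

```text
t: 3.4
eef_pos: [0.5615, -0.0219, 0.048]
tool_rot: [0.0, 0.989, 0.147, -0.001]
contact_force: [-4.9, -0.3, 2.5]
gripper_width: -0.002
grasp_force: 2.3
```

arm_command(commands=[0.004,0,0,0,0,0,0,0.008,0,0,0,0,0,0,0.012,0,0,0,0,0,0,0.016,0,0,0,0,0,0,0.02,0,0,0,0,0,0,0.024,0,0,0,0,0,0,0.028,0,0,0,0,0,0,0.03,0,0,0,0,0,0])

```text
t: 4.2
eef_pos: [0.5862, -0.0143, 0.0474]
tool_rot: [0.001, 0.989, 0.147, -0.005]
contact_force: [-18.4, -3.0, 14.7]
gripper_width: 0.0
grasp_force: 9.2
```

arm_command(commands=[0.004,0,0,0,0,0,0,0.008,0,0,0,0,0,0,0.012,0,0,0,0,0,0,0.016,0,0,0,0,0,0,0.019,0,0,0,0,0,0,0.019,0,0,0,0,0,0,0.019,0,0,0,0,0,0])

```text
t: 4.9
eef_pos: [0.6068, -0.0078, 0.0474]
tool_rot: [0.0, 0.989, 0.147, -0.003]
contact_force: [-8.2, -0.7, 3.1]
gripper_width: -0.001
grasp_force: 4.2
```

Run:
```python
from h import *
a=read_camera("scene")["img"][190:300,220:380,::-1];b=read_camera("top")["img"][170:280,250:410,::-1]
cv2.imwrite("pics/p2.png",cv2.resize(np.hstack([a,b]),None,fx=2.5,fy=2.5,interpolation=cv2.INTER_CUBIC))
```

```text
(no output)
```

View pics/p2.png

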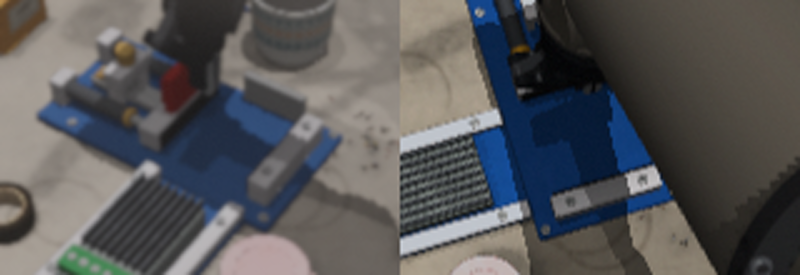

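The jaw is pushed about 48 mm and the force fell from 18 N to 8 N, so it is past the pin tooth. Now I back off 40 mm and then rise.

arm_command(commands=[-0.004,0,0,0,0,0,0,-0.009,0,0,0,0,0,0,-0.015,0,0,0,0,0,0,-0.025,0,0,0,0,0,0,-0.035,0,0,0,0,0,0,-0.04,0,0,0,0,0,0,-0.04,0,0,0,0,0,0])

```text
t: 5.7
eef_pos: [0.5706, -0.0195, 0.0484]
tool_rot: [0.0, 0.989, 0.147, -0.0]
contact_force: [0.9, -0.2, 0.3]
gripper_width: 0.002
grasp_force: 0.0
```

arm_command(commands=[0,0,-0.03,0,0,0,0,0,0,-0.07,0,0,0,0,0,0,-0.11,0,0,0,0,-0.03,-0.05,-0.11,0,0,0,0,-0.03,-0.1,-0.11,0,0,0,0,-0.03,-0.15,-0.11,0,0,0,0,-0.03,-0.2,-0.11,0,0,0,0,-0.03,-0.23,-0.11,0,0,0,0])

```text
t: 6.5
eef_pos: [0.4746, 0.1959, 0.159]
tool_rot: [-0.001, 0.989, 0.149, 0.001]
contact_force: [1.2, -0.1, 0.4]
gripper_width: -0.001
grasp_force: 0.0
```

Run:
```python
from h import *
import pickle
c=read_camera("top");pickle.dump(c,open("top2.pkl","wb"))
a=read_camera("scene")["img"][190:300,220:380,::-1];b=c["img"][140:250,250:410,::-1]
cv2.imwrite("pics/p3.png",cv2.resize(np.hstack([a,b]),None,fx=2.5,fy=2.5,interpolation=cv2.INTER_CUBIC))
```

```text
(no output)
```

View pics/p3.png

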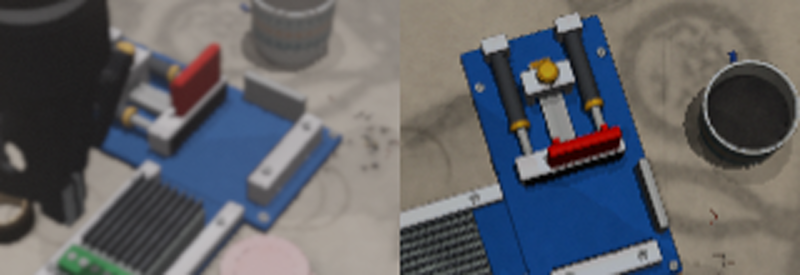

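The jaw is latched. The jaw block moved about 20 px, roughly 41 mm, and stayed there with the arm away. Red plate is now at right-half (585,145). Next I go behind the module and down to 27 mm.

arm_command(commands=[0.023,-0.02,0,0,0,0,0,0.023,-0.02,0.03,0,0,0,0,0.023,-0.02,0.07,0,0,0,0,0.023,-0.02,0.1,0,0,0,0,0.023,-0.02,0.12,0,0,0,0,0.023,-0.02,0.132,0,0,0,0,0.023,-0.02,0.132,0,0,0,0,0.023,-0.02,0.132,0,0,0,0])

```text
t: 7.4
eef_pos: [0.4924, 0.2183, 0.027]
tool_rot: [-0.0, 0.989, 0.147, 0.001]
contact_force: [0.6, 1.0, 1.2]
gripper_width: 0.001
grasp_force: 0.0
```

Run:
```python
from h import *
a=read_camera("scene")["img"][200:330,200:370,::-1];b=read_camera("top")["img"][160:290,200:370,::-1]
cv2.imwrite("pics/p4.png",cv2.resize(np.hstack([a,b]),None,fx=2.3,fy=2.3,interpolation=cv2.INTER_CUBIC))
```

```text
(no output)
```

View pics/p4.png

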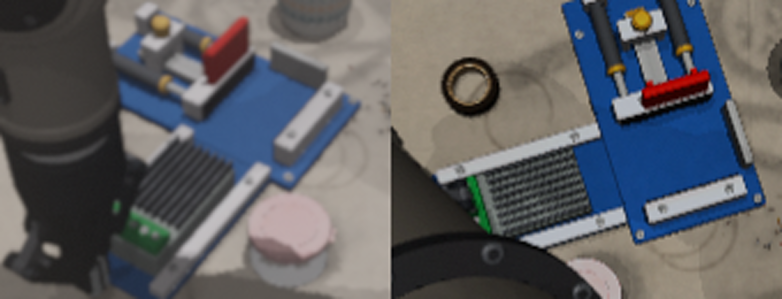

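The fingertips are behind the green strip, at left-half (120,200), with the path clear. Now I push along tool +y.

arm_command(commands=[0,0.012,0,0,0,0,0,0,0.02,0,0,0,0,0,0,0.025,0,0,0,0,0,0,0.03,0,0,0,0,0,0,0.036,0,0,0,0,0,0,0.042,0,0,0,0,0,0,0.048,0,0,0,0,0,0,0.054,0,0,0,0,0])

```text
t: 8.3
eef_pos: [0.5077, 0.1666, 0.0265]
tool_rot: [-0.0, 0.989, 0.148, 0.0]
contact_force: [-0.6, 3.5, 3.9]
gripper_width: -0.001
grasp_force: 2.0
```

arm_command(commands=[0,0.007,0,0,0,0,0,0,0.014,0,0,0,0,0,0,0.021,0,0,0,0,0,0,0.028,0,0,0,0,0,0,0.035,0,0,0,0,0,0,0.042,0,0,0,0,0,0,0.049,0,0,0,0,0,0,0.056,0,0,0,0,0])

```text
t: 9.1
eef_pos: [0.5239, 0.1124, 0.0263]
tool_rot: [-0.0, 0.989, 0.147, -0.0]
contact_force: [-2.1, 3.8, 4.2]
gripper_width: -0.001
grasp_force: 2.6
```

arm_command(commands=[0,0.007,0,0,0,0,0,0,0.014,0,0,0,0,0,0,0.021,0,0,0,0,0,0,0.028,0,0,0,0,0,0,0.034,0,0,0,0,0,0,0.038,0,0,0,0,0,0,0.042,0,0,0,0,0,0,0.044,0,0,0,0,0])

```text
t: 9.9
eef_pos: [0.5366, 0.0703, 0.0262]
tool_rot: [0.0, 0.989, 0.147, -0.0]
contact_force: [-0.7, 4.8, 4.6]
gripper_width: -0.001
grasp_force: 2.5
```

arm_command(commands=[0,0.002,0,0,0,0,0,0,0.004,0,0,0,0,0,0,0.006,0,0,0,0,0,0,0.007,0,0,0,0,0,0,0.008,0,0,0,0,0])

```text
t: 10.4
eef_pos: [0.5389, 0.063, 0.0263]
tool_rot: [0.0, 0.989, 0.147, -0.0]
contact_force: [-0.9, 4.2, 3.8]
gripper_width: 0.001
grasp_force: 2.3
```

arm_command(commands=[0,0.001,0,0,0,0,0,0,0.002,0,0,0,0,0,0,0.003,0,0,0,0,0,0,0.004,0,0,0,0,0])

```text
t: 10.8
eef_pos: [0.5399, 0.0599, 0.0263]
tool_rot: [-0.0, 0.989, 0.147, -0.0]
contact_force: [-2.5, 6.6, 4.7]
gripper_width: -0.0
grasp_force: 4.0
```

arm_command(commands=[0,0.001,0,0,0,0,0,0,0.002,0,0,0,0,0,0,0.002,0,0,0,0,0])

```text
t: 11.1
eef_pos: [0.5399, 0.0598, 0.0263]
tool_rot: [-0.001, 0.989, 0.148, -0.0]
contact_force: [-4.2, 9.2, 5.0]
gripper_width: -0.002
grasp_force: 5.3
```

It has stopped moving and the force is rising, so it is on the end stop. One firm nudge, then I retreat and look.

arm_command(commands=[0,0.002,0,0,0,0,0,0,0.004,0,0,0,0,0,0,0.004,0,0,0,0,0])

```text
t: 11.4
eef_pos: [0.5398, 0.0596, 0.0263]
tool_rot: [-0.003, 0.989, 0.15, -0.001]
contact_force: [-8.1, 17.3, 7.3]
gripper_width: -0.0
grasp_force: 9.7
```

arm_command(commands=[0,-0.01,0,0,0,0,0,0,-0.04,0,0,0,0,0,0,-0.08,0,0,0,0,0,0,-0.08,-0.05,0,0,0,0,0,-0.1,-0.1,0,0,0,0,0,-0.14,-0.12,0,0,0,0,0,-0.17,-0.12,0,0,0,0,0,-0.17,-0.12,0,0,0,0])

```text
t: 12.2
eef_pos: [0.4914, 0.22, 0.1474]
tool_rot: [-0.001, 0.989, 0.15, 0.001]
contact_force: [0.5, 0.3, -0.2]
gripper_width: 0.002
grasp_force: 0.0
```

Run:
```python
from h import *
a=read_camera("scene")["img"][200:330,200:370,::-1];b=read_camera("top")["img"][140:290,210:410,::-1]
cv2.imwrite("pics/p5.png",cv2.resize(b,None,fx=4,fy=4,interpolation=cv2.INTER_CUBIC))
```

```text
(no output)
```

View pics/p5.png

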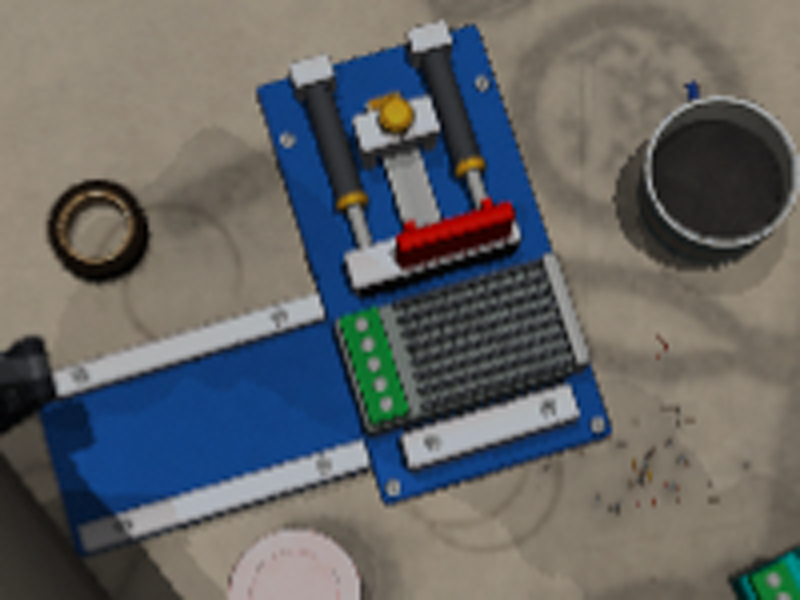

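The module, crop (340–580, 260–430), sits square against the end stop at (568,310). The jaw is still latched, and the cup, tub and tape haven't moved.

```bash
python3 -c "
from station import hand_in;print(hand_in())"
```

```text
the job is handed in; nothing more can be done
None
```

The jaw is latched part open on its pin and the module is pushed home against the end stop; cup, tub and tape look unmoved, and the job was handed in at about 12 s (no verdict returned).

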